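# Index the rotary table to the drill guide

### The arm

A 6-joint arm with a two-finger parallel gripper is mounted at the origin on the work surface. World frame = base frame: x ahead of the robot, y to its left, z up, the work surface at z = 0. Lengths are in m, angles in rad, forces in N, time in s.
With the tool pointing down it reaches from about 0.325 to 0.85 m from the base axis. Payload 15.5 kg.
Tool frame: the origin (TCP) lies midway between the tips of the shut fingers; the grasp point (between the pads) lies 19 mm behind it (grip_point_offset is the distance from the TCP to the grasp point, in m); z points along the fingers, y is the direction in which the jaws open and shut (so a half turn about z gives the same grasp; the last joint's range is limited). The gripper opens to 91 mm and grips with 3 to 60 N. Pads are 32 mm wide; open, the fingers measure 118 mm over their backs; the gripper's body (76 mm by 178 mm) begins 60 mm behind the grasp point.
Start: joints at [-1.351, 0.494, 1.345, -0, 1.302, -0.096], TCP at [0.194, -0.594, 0.214] pointing down, gripper open.
Joint ranges: [-2.91, 2.91], [-0.82, 2.16], [0.22, 2.67], [-1.22, 4.37], [0.12, 2.79], [-3.08, 3.08]. Speed limits (rad/s): [1.89, 1.89, 2.57, 3.01, 3.01, 3.01].

### API

Orientations are given as a unit quaternion [x, y, z, w].
In Python, from cell import * gives the robot as it stands. Calls block until the motion is done:
- move_ptp(position, orientation): joint-space move of the TCP to a pose.
- movel(position, attitude=None, max_speed=0.15, max_force=None): straight line of the TCP; attitude=None keeps the orientation; max_speed is the mean speed in m/s. With max_force (N) it stops when the force on the tool has changed by that much, and returns True; else False.
- move_j(angles): joint-space move.
- set_gripper(opening, grip_force=None): finger opening in m; grip_force is the grip in N (None keeps the last); returns when the fingers have stopped.
- dwell(seconds).
- solve_ik(position, orientation): joint angles nearest the present ones, or None.
- get_obs(): the state.
- grab_frame(name): name is "scene" or "top" or "wrist"; returns a dict with "frame" (480x640x3 uint8, red, green, blue), "fx", "fy", "cx", "cy" (pixels), "cam_to_world" (4x4, takes a point from camera to world coordinates). Camera axes: x right, y down, z forward; pixel columns grow to the right and rows downward; lengths in m; the calibration is good to about 2 mm. A picture is of the moment at which its call begins. There is no depth.
A pose or a line that the arm cannot do raises Unreachable and nothing moves.
- finish_job(): hands the job in, once; it reports no verdict.
Trained networks look in a picture, given as the dict that the camera call returned (one of the last four; its "shot" number tells which), for a name from the list of things; names that differ only in an ending like _2 or _b are one class to them, and where a whole thing is asked for, a point or a joint stands for the part that bears it (a point fixed in the world has none). Each returns a list of dicts, best first, with "confidence" (0 to 1); they miss things now and then, are a little off and sometimes report something else, mostly with a low value. They report only what shows in the picture. A call takes as long as a camera call.
- regions_of(picture, target): "mask" (480x640 bool, what is visible of it).
- place_of(picture, target): "location" ([x, y, z] in m, in world coordinates, good to about 4 mm: a listed point, or the origin of a listed thing).
The state is a dict: "clock": time; "joint_positions": joint angles; "qvel": joint speeds; "joint_torque": joint torques, N m; "ee_pos": TCP position; "orientation": TCP orientation; "force": force on the tool from outside, world axes, zero at the start; "moment": the same for the moment, N m; "grip_width": finger opening in m.
Only numpy, scipy, OpenCV 4.12 (cv2) and the standard library are available. Lean on these libraries where they do the work, as an engineer would, in place of code of your own. Each camera call takes 0.05 s, during which the arm holds its last target.

### The job

The wooden blank on the rotary table has to be drilled at its pointed end: pull the lock knob right up to free the table, then turn the handwheel anticlockwise (seen from above), counting its turns at 40 degrees of table to one turn, until the point of the blank stands in line under the drill guide. Then push the lock knob fully down again and let go. Never turn the table while the lock knob is down, and leave the nail tray, the hammer and the offcut where they lie.

Things in the scene. Friction and masses are not known exactly. Their poses are not given: they have to be found in the camera images.
- indexer: Fixed pale grey-green cast machine, foot 200 x 500 mm. Origin on the bench below the handwheel's axis; z up; y points to the rotary table's axis (260 mm) and on to the drill guide: a column (50 x 45 mm, 174 mm high) beyond the table, with a thin arm reaching back over the table's rim. Yaw within 25 degrees. Gearbox top 72 mm above the bench, 92 mm under the lock knob.
- wheel_axis (a point): Point on the handwheel's upright axis, 100 mm above the bench (in the middle of the steel rim, which is 148 mm across outside, 16 mm thick, with three spokes).
- crank_center (a point): Centre of the handwheel's black upright crank grip: 26 mm thick, 65 mm tall, from 110 to 175 mm above the bench, 60 mm from the wheel's axis. The grip spins freely on its own pin, so it can be carried round with the gripper's orientation unchanged. 2 to 4 N at the grip turns the wheel; it stays where it is left.
- handwheel (a joint): Angle of the handwheel (rad), growing anticlockwise seen from above; always 9 times the table's angle (one turn of the wheel = 40 degrees of the table, same sense). At 0 the crank handle lies on the machine's +x side of the axis.
- rotary (a joint): Angle of the rotary table (rad), growing anticlockwise seen from above. 0: the blank's point is in line under the drill guide. It starts somewhere between -1.2 and -2.2 (69 to 126 degrees short of the guide: 1.7 to 3.2 turns of the wheel). Stops at -2.6 and +0.6.
- table_axis (a point): Centre of the rotary table's top face, 95 mm above the bench. The table is a steel disc 200 mm across.
- blank_point (a point): Pointed end, on the top face (113 mm above the bench), of the wooden blank that is clamped to the table: a light wooden bar 44 mm wide, 147 mm long and 18 mm thick whose one end is cut to a point, 74 mm from the table's axis; the other end is square and has a dark steel strap over it.
- guide_bush (a point): Lower end of the drill guide's steel bush (22 mm across), fixed, 142 mm above the bench, 62 mm from the table's axis towards the machine's +y.
- lock_center (a point): Centre, half-way up, of the lock knob's black round head: 40 mm across, 37 mm tall, on a 16 mm steel stem, between handwheel and table (50 mm along the machine's x and 155 mm along its y from the wheel's axis). When down the head spans 123 to 160 mm above the bench. Gripped by the head from above.
- lock (a joint): Height of the lock knob (m): 0 fully down, table locked; 0.030 fully up, table free. It slides straight up and down, takes about 5 N plus its weight, and stays where it is left. The lock does not hold the handwheel by force: turning the table while the knob is down is a fault.
- nail_tray: Clear plastic tray with four compartments, 160 x 120 x 45 mm, bystander. Origin at the centre of its underside.
- hammer: Hammer, about 300 mm long, lying on the bench to the left of the machine, bystander.
- offcut: Loose wooden block 120 x 70 x 45 mm, bystander. Origin at the centre of its underside.

How it is judged:
By the outcome, as a careful person would: the job done as asked, in the order asked, and still so for the second after the job is handed in, with the robot touching nothing.
It also fails if it takes over 72 s, if anything falls off the work surface, if the arm or the gripper's body presses on something with over 40 N, if the wrist force passes 120 N, or if a joint passes its speed limit or range.

## Working session

There is one attempt and no reset: what is moved stays moved. The work goes in short steps, each a Python script; the robot and the scene stay as the last script left them, time stands still between calls to the robot, and variables do not carry over. Pictures are saved under pics/ and viewed, and the job is handed in when it is done.

```bash
mkdir -p pics; ls; python3 - <<'E'
from cell import *
import cv2
for n in ("scene","top"):
    p=grab_frame(n); cv2.imwrite(f"pics/{n}0.png",p["frame"][:,:,::-1])
    for t in ["indexer","wheel_axis","crank_center","table_axis","blank_point","guide_bush","lock_center"]:
        r=place_of(p,t)
        print(n,t,[(x["location"],round(x["confidence"],2)) for x in r[:2]])
print(get_obs()["clock"],get_obs()["orientation"])
E
```

```text
pics
scene indexer [([0.5069, -0.0218, 0.001], 0.95)]
scene wheel_axis [([0.5058, -0.026, 0.099], 0.97), ([0.4221, -0.4701, -0.0026], 0.57)]
scene crank_center [([0.4533, -0.0518, 0.1424], 0.67)]
scene table_axis [([0.5348, 0.233, 0.0968], 0.96)]
scene blank_point [([0.6111, 0.2212, 0.1118], 0.64)]
scene guide_bush [([0.5454, 0.2934, 0.1443], 0.98)]
scene lock_center [([0.5739, 0.121, 0.1403], 0.87)]
top indexer [([0.5094, -0.0238, -0.0001], 0.72)]
top wheel_axis [([0.5058, -0.022, 0.0997], 0.65)]
top crank_center []
top table_axis [([0.5363, 0.2368, 0.0957], 0.86)]
top blank_point [([0.6104, 0.2192, 0.1153], 0.74)]
top guide_bush [([0.5464, 0.2983, 0.1407], 0.68)]
top lock_center [([0.5749, 0.1282, 0.1429], 0.63)]
0.8 [ 9.87640803e-01  1.56734311e-01  1.04682788e-05 -6.52941221e-06]
```

View pics/scene0.png

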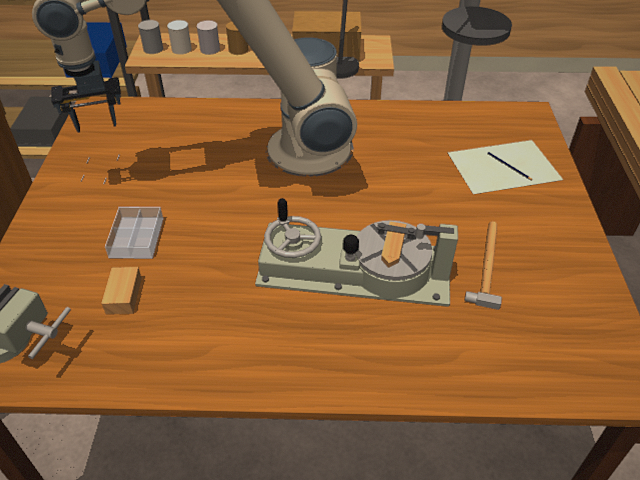

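View pics/top0.png

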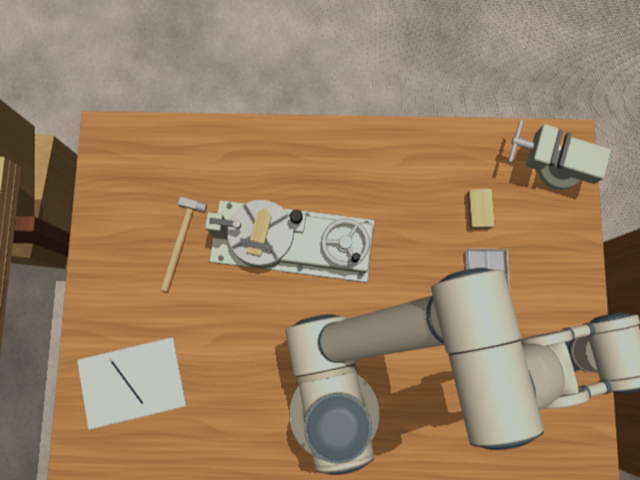

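The scene picture shows the crank grip at about (283,210), the lock knob at (350,243) and the blank's point at (392,262) facing away from the base. In the top view these are at (356,258), (296,216) and (262,212). The networks agree with this, and both cues put the table about 95° short, or 2.4 turns. Next I'll move above the lock knob.

```bash
cat > h.py <<'E'
from cell import *
import numpy as np, cv2
from scipy.spatial.transform import Rotation as R
def pts(p,names):
    out={}
    for t in names:
        r=place_of(p,t)
        out[t]=r[0] if r else None
        print(t, r and (np.round(r[0]["location"],4),round(r[0]["confidence"],2)))
    return out
yaw=np.deg2rad(-6.5)   # machine yaw
W=np.array([.5058,-.024])
def down(a): # tool y along world angle a (mod pi), pointing down
    return (R.from_euler('z',a)*R.from_euler('x',np.pi)).as_quat() # tool x at angle a, tool y at a-90
def snap(n,f):
    p=grab_frame(n); cv2.imwrite("pics/"+f,p["frame"][:,:,::-1]); return p
E
python3 - <<'E'
from h import *
for a in (yaw+np.pi/2,yaw-np.pi/2,yaw,yaw+np.pi):
    print(a,solve_ik([.574,.1245,.26],down(a)),solve_ik([.453,-.052,.13],down(a)))
E
```

```text
1.457349925415265 [ 1.11942279e-01  3.99305211e-01  1.37679207e+00 -4.44089210e-16
  1.36549537e+00  2.25388680e-01] [-2.45374111e-01  3.78131382e-01  1.85160920e+00 -4.44089210e-16
  9.11852071e-01 -1.31927709e-01]
-1.684242728174528 [ 0.11194228  0.39930521  1.37679207  0.          1.36549537 -2.91620397] [-2.45374111e-01  3.78131382e-01  1.85160920e+00 -4.44089210e-16
  9.11852071e-01  3.00966494e+00]
-0.11344640137963143 [ 1.11942279e-01  3.99305211e-01  1.37679207e+00 -4.44089210e-16
  1.36549537e+00  1.79618501e+00] [-2.45374111e-01  3.78131382e-01  1.85160920e+00 -4.44089210e-16
  9.11852071e-01  1.43886862e+00]
3.0281462522101616 [ 0.11194228  0.39930521  1.37679207  0.          1.36549537 -1.34540765] [-0.24537411  0.37813138  1.8516092   0.          0.91185207 -1.70272404]
```

```bash
python3 - <<'E'
from h import *
Q=down(yaw+np.pi/2)
move_ptp([.574,.1245,.27],Q)
p=snap("wrist","w1.png")
pts(p,["lock_center","wheel_axis","table_axis","blank_point","guide_bush","crank_center"])
o=get_obs();print(o["clock"],o["ee_pos"],o["force"],o["grip_width"])
E
```

```text
lock_center (array([0.574 , 0.1229, 0.1419]), 0.69)
wheel_axis []
table_axis (array([0.5377, 0.2346, 0.0962]), 0.8)
blank_point (array([0.6103, 0.2191, 0.1086]), 0.79)
guide_bush []
crank_center (array([ 0.4536, -0.0511,  0.1417]), 0.7)
4.0167 [0.57403341 0.12434763 0.26996742] [ 0.56056068 -0.20984549 -1.15289886] 0.09107836685709947
```

View pics/w1.png

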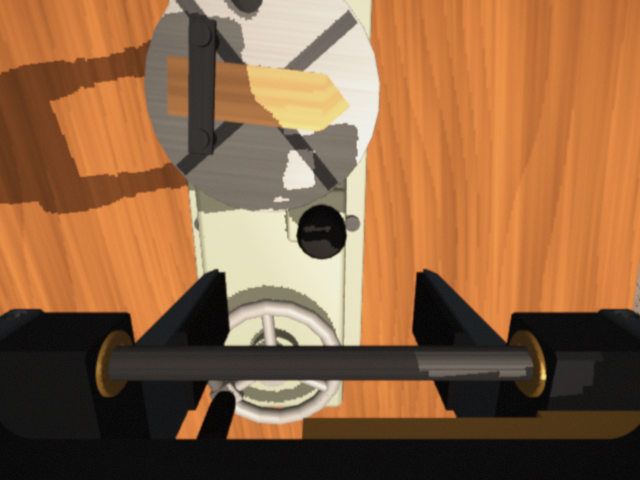

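The wrist view has the knob centred between the jaws at (322,232), the blank's point at (349,105) and the crank at (220,405). These match the estimates, so I'll grip the knob and lift it.

```bash
python3 - <<'E'
from h import *
print(movel([.574,.124,.124],max_speed=.12,max_force=12))
print(get_obs()["ee_pos"])
set_gripper(0.0,grip_force=35)
o=get_obs();print(o["grip_width"],o["force"],o["ee_pos"])
z=o["ee_pos"][2]
print(movel([o["ee_pos"][0],o["ee_pos"][1],z+.032],max_speed=.04,max_force=35))
o=get_obs();print(o["clock"],o["force"],o["ee_pos"],o["ee_pos"][2]-z,o["grip_width"])
snap("scene","s2.png")
E
```

```text
False
[0.57439546 0.12404742 0.12462998]
0.039137820518154884 [ 5.41453876 -1.30450956 -1.94914034] [0.57469762 0.1239278  0.12412718]
True
6.9917 [ 3.66734374  0.75951711 -1.23103503] [0.5746909  0.12389397 0.15431815] 0.0301909646519231 0.038978621929668035
```

View pics/s2.png

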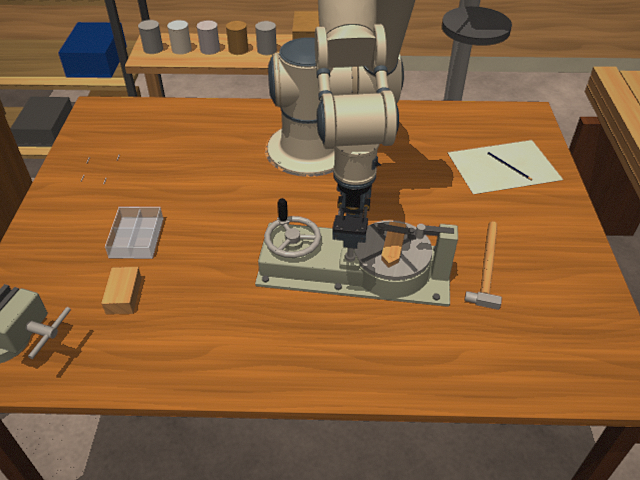

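The lift stopped on force at 30.2 mm, which is the top stop. Now I'll release the knob, check it stays up and move over the crank.

```bash
python3 - <<'E'
from h import *
set_gripper(0.085)
o=get_obs();x,y,z=o["ee_pos"]
movel([x,y,.25],max_speed=.15)
p=snap("scene","s3a.png"); pts(p,["lock_center"])
movel([.4530,-.0520,.25],max_speed=.25)
p=snap("wrist","w3.png"); pts(p,["lock_center","crank_center","wheel_axis"])
p=snap("scene","s3.png"); pts(p,["lock_center","crank_center"])
print(get_obs()["clock"],get_obs()["ee_pos"])
E
```

```text
lock_center (array([0.5764, 0.1214, 0.1697]), 0.7)
lock_center []
crank_center (array([ 0.4538, -0.0531,  0.1414]), 0.68)
wheel_axis (array([ 0.5108, -0.0281,  0.0993]), 0.73)
lock_center (array([0.5726, 0.1243, 0.1699]), 0.6)
crank_center (array([ 0.4522, -0.053 ,  0.1417]), 0.67)
10.125 [ 0.45318477 -0.05159493  0.24989035]
```

View pics/w3.png

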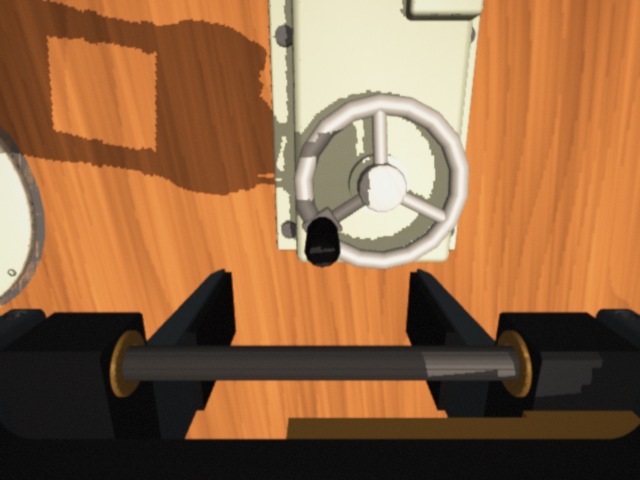

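View pics/s3.png

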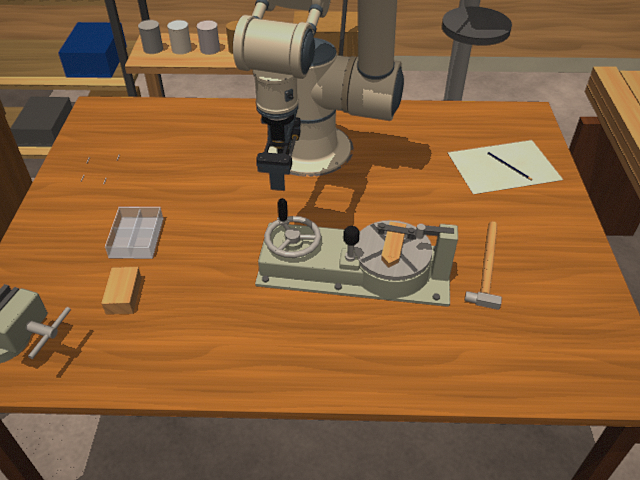

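The knob stays up: the network puts its centre at z 0.170, and it shows raised at (351,235). The crank at (322,240) lies under the jaws. Next I'll grip it and turn the first part while watching the force.

```bash
cat >> h.py <<'E'
W=np.array([.5062,-.0250])
def turn(a0,a1,n,v=.12,rad=.06,fmax=30):
    """world angles (rad) of crank about W"""
    fs=[]
    for a in np.linspace(a0,a1,n+1)[1:]:
        p=W+rad*np.array([np.cos(a),np.sin(a)])
        s=movel([p[0],p[1],.128],max_speed=v,max_force=fmax)
        o=get_obs(); fs.append(np.round(np.r_[np.rad2deg(a),o["force"],(o["ee_pos"][:2]-p)*1e3],1))
        if s: print("STOP",fs[-1]); break
    return np.array(fs)
E
python3 - <<'E'
from h import *
print(movel([.453,-.0525,.128],max_speed=.12,max_force=10))
set_gripper(0.0,grip_force=15)
o=get_obs();print(o["grip_width"],o["force"],o["ee_pos"],o["clock"])
d=o["ee_pos"][:2]-W; a0=np.arctan2(d[1],d[0]); print(np.rad2deg(a0),np.hypot(*d))
a0=np.deg2rad(-152)
print(turn(a0,a0+np.pi/2,6)); print(get_obs()["clock"])
E
```

```text
False
0.02546609919075462 [ 3.97267088  0.83538799 -1.92430358] [ 0.45349436 -0.05254178  0.1280705 ] 12.225
-152.41029836672377 0.059467929526042816
[[-1.37e+02  4.00e+00  8.00e-01 -1.00e-01  4.00e-01 -3.00e-01]
 [-1.22e+02  1.00e-01 -3.20e+00  3.20e+00 -2.00e-01 -1.00e-01]
 [-1.07e+02 -8.00e-01 -7.80e+00 -2.00e-01 -3.00e-01 -3.00e-01]
 [-9.20e+01  2.10e+00 -7.90e+00 -2.90e+00 -1.00e-01 -1.00e-01]
 [-7.70e+01  4.00e+00 -4.80e+00 -3.70e+00 -1.00e-01  1.00e-01]
 [-6.20e+01  4.80e+00 -3.80e+00 -5.10e+00 -2.00e-01  3.00e-01]]
13.925
```

Forces stay under 10 N. I'll carry on to one turn short of the goal and check there.

```bash
python3 - <<'E'
from h import *
f=turn(np.deg2rad(-62),np.deg2rad(360-6.5),28,v=.14)
print(f[::4],abs(f[:,1:4]).max(0)); print(get_obs()["clock"],get_obs()["grip_width"])
p=snap("scene","s4.png"); pts(p,["lock_center","blank_point","crank_center"])
E
```

```text
[[-4.720e+01  4.500e+00 -1.900e+00 -5.800e+00 -3.000e-01  4.000e-01]
 [ 1.220e+01  2.590e+01  1.300e+00 -1.570e+01  3.400e+00  2.000e-01]
 [ 7.160e+01  3.000e-01  8.700e+00  4.300e+00 -1.700e+00  9.000e-01]
 [ 1.309e+02 -1.500e+00 -2.000e+00  4.600e+00 -3.000e-01 -4.000e-01]
 [ 1.903e+02  7.500e+00 -5.000e-01  1.000e-01  1.700e+00 -5.000e-01]
 [ 2.496e+02  2.800e+00  5.600e+00  3.000e+00  1.300e+00  4.000e-01]
 [ 3.090e+02  2.700e+00 -2.000e-01 -5.700e+00 -2.000e-01  1.000e-01]] [25.9 11.  15.7]
21.1583 0.025628980984068163
lock_center (array([0.5749, 0.1202, 0.1685]), 0.77)
blank_point (array([0.595 , 0.2879, 0.1111]), 0.88)
crank_center []
```

View pics/s4.png

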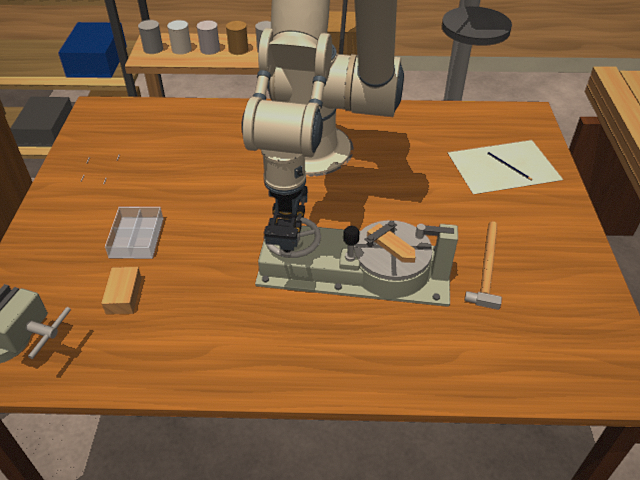

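The point is now at about 42° world, 41° short of the guide, so about one turn remains as counted. The forces suggest the axis is about 2 mm further in x, so I'll correct for that and do the last turn.

```bash
sed -i 's/^W=np.array(\[.5062.*/W=np.array([.5082,-.0250])/' h.py; python3 - <<'E'
from h import *
f=turn(np.deg2rad(-6.5),np.deg2rad(360-6.5),24,v=.14)
print(f[2::3],abs(f[:,1:4]).max(0)); print(get_obs()["clock"],get_obs()["grip_width"],get_obs()["ee_pos"])
for n in ("scene","top"):
    p=snap(n,n+"5.png"); pts(p,["lock_center","blank_point","guide_bush","table_axis"])
E
```

```text
[[ 3.850e+01  1.130e+01  1.100e+01 -9.800e+00  5.000e-01  1.100e+00]
 [ 8.350e+01 -1.200e+00  1.180e+01  3.200e+00 -1.500e+00  8.000e-01]
 [ 1.285e+02 -3.400e+00  8.000e-01  6.900e+00 -8.000e-01 -5.000e-01]
 [ 1.735e+02 -4.900e+00 -1.600e+00  8.100e+00 -6.000e-01 -6.000e-01]
 [ 2.185e+02 -9.800e+00 -1.050e+01  1.130e+01 -9.000e-01 -1.300e+00]
 [ 2.635e+02  1.800e+00 -8.200e+00 -3.200e+00  6.000e-01 -7.000e-01]
 [ 3.085e+02  6.000e-01  2.400e+00 -2.600e+00 -4.000e-01  4.000e-01]
 [ 3.535e+02 -4.000e+00  3.700e+00 -1.000e+00 -6.000e-01  2.000e-01]] [11.3 15.  14.2]
27.5667 0.02576615642913112 [ 0.56724559 -0.03162008  0.12790407]
lock_center (array([0.5755, 0.1204, 0.1695]), 0.77)
blank_point (array([0.5456, 0.3088, 0.1131]), 0.8)
guide_bush (array([0.545 , 0.2919, 0.1435]), 0.87)
table_axis (array([0.5373, 0.2321, 0.0976]), 0.55)
lock_center (array([0.5735, 0.1268, 0.1743]), 0.73)
blank_point (array([0.5444, 0.3103, 0.1118]), 0.85)
guide_bush (array([0.545 , 0.2995, 0.1413]), 0.61)
table_axis (array([0.5367, 0.2346, 0.0958]), 0.85)
```

View pics/scene5.png

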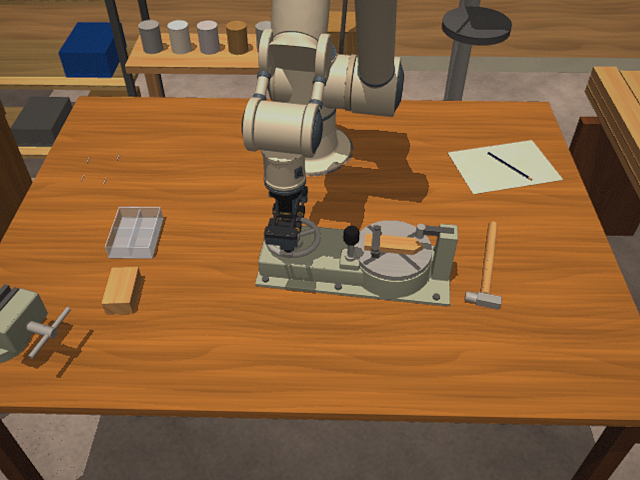

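View pics/top5.png

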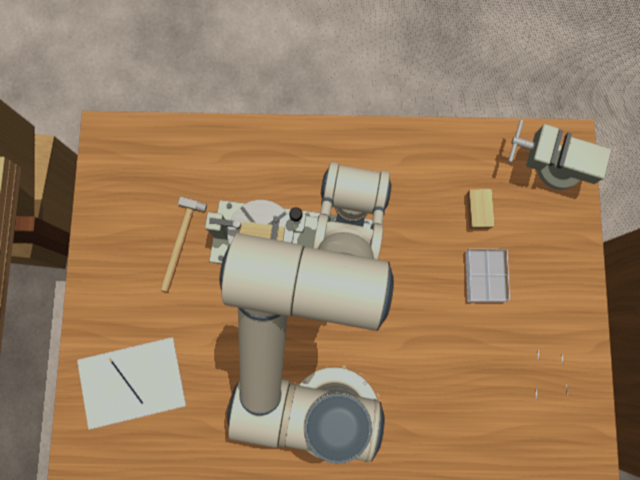

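The point now lies at 83.7° world against a guide direction of 83.5°, and it sits under the guide arm in the scene view near (425,240). I'll release the crank and check from the wrist above the lock.

```bash
python3 - <<'E'
from h import *
set_gripper(0.07)
x,y,z=get_obs()["ee_pos"]
movel([x,y,.25],max_speed=.15)
p=snap("wrist","w6a.png"); pts(p,["crank_center","wheel_axis"])
movel([.5745,.124,.27],max_speed=.2)
p=snap("wrist","w6.png"); r=pts(p,["lock_center","blank_point","guide_bush","table_axis"])
p=snap("scene","s6.png"); pts(p,["crank_center","wheel_axis","blank_point","guide_bush","table_axis"])
print(get_obs()["clock"])
E
```

```text
crank_center (array([ 0.5634, -0.0286,  0.1432]), 0.85)
wheel_axis (array([ 0.5085, -0.0239,  0.097 ]), 0.7)
lock_center (array([0.5763, 0.1228, 0.1711]), 0.86)
blank_point (array([0.574 , 0.1251, 0.172 ]), 0.41)
guide_bush []
table_axis (array([0.5388, 0.2359, 0.0969]), 0.59)
crank_center (array([ 0.5623, -0.0332,  0.1401]), 0.55)
wheel_axis (array([ 0.5047, -0.0238,  0.1038]), 0.96)
blank_point (array([0.5484, 0.3094, 0.1141]), 0.61)
guide_bush (array([0.5438, 0.2926, 0.1473]), 0.61)
table_axis (array([0.5385, 0.2321, 0.0974]), 0.66)
31.4833
```

View pics/w6.png

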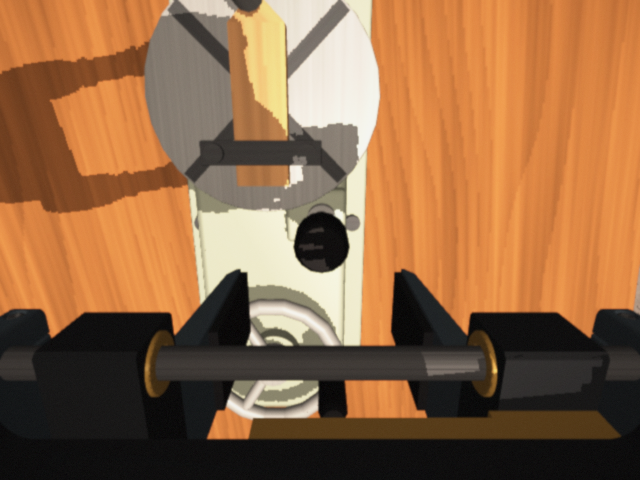

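View pics/w6a.png

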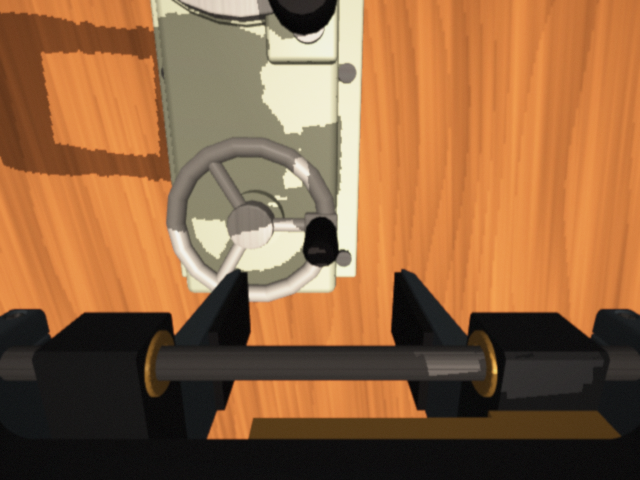

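The wheel view shows the crank spoke pointing to the machine's +x, from hub (250,225) to grip (318,240). In the other view the blank's bar points along the machine axis to the bush at (245,3). I'll measure the bar's edges with the calibration.

```bash
python3 - <<'E'
from h import *
p=grab_frame("wrist"); M=p["cam_to_world"]
def px(u,v,z):
    d=M[:3,:3]@np.array([(u-p["cx"])/p["fx"],(v-p["cy"])/p["fy"],1]); o=M[:3,3]
    return (o+d*(z-o[2])/d[2])[:2]
im=p["frame"].astype(int)
for v in (20,40,60,80,100,120,170,180): # print edges
    row=im[v,215:310]; g=np.abs(np.diff(row.sum(1))); c=np.argsort(-g)[:5]+215; print(v,sorted(c.tolist()))
cv2.imwrite("pics/z7.png",cv2.resize(p["frame"][0:200,140:390,::-1],None,fx=3,fy=3,interpolation=cv2.INTER_NEAREST))
def ang(a,b,z):
    d=px(*a,z)-px(*b,z); return np.rad2deg(np.arctan2(d[1],d[0]))
print("right edge",ang((286,40),(288.5,130),.113),"left",ang((229,30),(235,130),.113))
print("foot right",ang((371,0),(359,240),.012), "gearbox left", ang((191,195),(203,268),.072))
E
```

```text
20 [237, 239, 240, 241, 281]
40 [246, 284, 286, 302, 303]
60 [245, 284, 285, 304, 305]
80 [247, 248, 285, 287, 288]
100 [254, 285, 286, 287, 288]
120 [278, 286, 287, 293, 294]
170 [287, 288, 289, 301, 302]
180 [287, 289, 290, 302, 303]
right edge 83.72064360197282 left 83.28203752710338
foot right 82.4346705149951 gearbox left 87.09146111255176
```

View pics/z7.png

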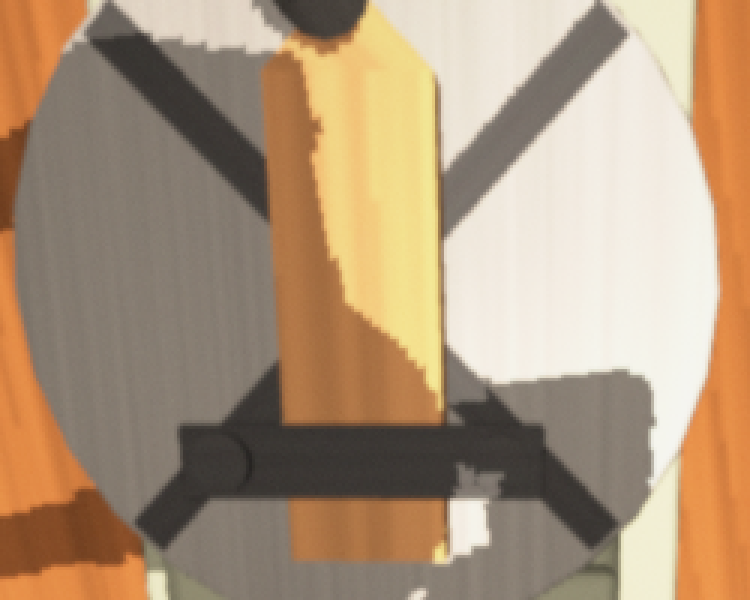

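```bash
python3 - <<'E'
from h import *
p=grab_frame("wrist"); M=p["cam_to_world"]
def px(u,v,z):
    d=M[:3,:3]@np.array([(u-p["cx"])/p["fx"],(v-p["cy"])/p["fy"],1]); o=M[:3,3]
    return (o+d*(z-o[2])/d[2])[:2]
im=p["frame"].astype(int); b=im[:,:,2]-im[:,:,0]*0.6 # orange bench: low blue
def fit(rows,lo,hi,z,img,sgn):
    P=[]
    for v in rows:
        g=sgn*np.diff(img[v,lo:hi]); k=g.argmax()
        P.append((lo+k+.5,v))
    P=np.array(P,float); c=np.polyfit(P[:,1],P[:,0],1); r=P[:,0]-np.polyval(c,P[:,1]); m=abs(r-np.median(r))<1.5
    c=np.polyfit(P[m,1],P[m,0],1); a,bb=rows[0],rows[-1]
    d=px(np.polyval(c,a),a,z)-px(np.polyval(c,bb),bb,z); return np.rad2deg(np.arctan2(d[1],d[0])),m.mean(),c
for z in (0.005,.015,.02): print("foot R",z,fit(range(200,340),335,385,z,b,-1))
print("foot R all",fit(list(range(2,40))+list(range(160,340)),335,385,.012,b,-1))
print("blank R",fit(range(35,135),278,296,.113,-b,-1),fit(range(35,135),278,296,.113,b,1))
print("blank L",fit(range(28,135),222,244,.113,b,-1))
print(M[:3,2])
E
```

```text
foot R 0.005 (np.float64(83.5250289169183), np.float64(1.0), array([-3.37670289e-02,  3.71557357e+02]))
foot R 0.015 (np.float64(83.5250289169183), np.float64(1.0), array([-3.37670289e-02,  3.71557357e+02]))
foot R 0.02 (np.float64(83.52502891691827), np.float64(1.0), array([-3.37670289e-02,  3.71557357e+02]))
foot R all (np.float64(83.50376007267975), np.float64(1.0), array([-3.41649139e-02,  3.71664958e+02]))
blank R (np.float64(83.56251214077855), np.float64(1.0), array([2.50165017e-02, 2.85296106e+02])) (np.float64(83.56251214077855), np.float64(1.0), array([2.50165017e-02, 2.85296106e+02]))
blank L (np.float64(83.41454303370428), np.float64(1.0), array([6.34514783e-02, 2.24986598e+02]))
[-0.03382429 -0.29298286 -0.95551921]
```

The line fits put the machine at 83.5° and the blank at 83.5°, so it is aligned. Next I'll push the lock down.

```bash
python3 - <<'E'
from h import *
print(movel([.5747,.1239,.1545],max_speed=.12,max_force=12))
set_gripper(0.0,grip_force=35)
o=get_obs();z=o["ee_pos"][2];print(o["grip_width"],o["force"],o["ee_pos"])
s=movel([o["ee_pos"][0],o["ee_pos"][1],z-.033],max_speed=.04,max_force=28)
o=get_obs();print(s,o["force"],z-o["ee_pos"][2],o["ee_pos"])
set_gripper(0.085)
x,y,z=get_obs()["ee_pos"]
movel([x,y,.27],max_speed=.15)
p=snap("wrist","w8.png"); pts(p,["lock_center"])
p=snap("scene","s8.png"); pts(p,["lock_center","blank_point","guide_bush"])
print(get_obs()["clock"],get_obs()["force"])
E
```

```text
False
0.038943579112994446 [-0.41510885  0.16630761  3.22179046] [0.57476754 0.12390326 0.15465644]
True [-1.65808513 -0.53598486  9.29703034] 0.03077638185502775 [0.57482933 0.12393078 0.12388006]
lock_center (array([0.5747, 0.1236, 0.14  ]), 0.82)
lock_center (array([0.5763, 0.1217, 0.1369]), 0.63)
blank_point (array([0.5503, 0.3108, 0.1148]), 0.95)
guide_bush (array([0.5447, 0.2938, 0.1442]), 0.74)
36.2833 [-0.5151468  -0.57604026 -0.25856119]
```

View pics/w8.png

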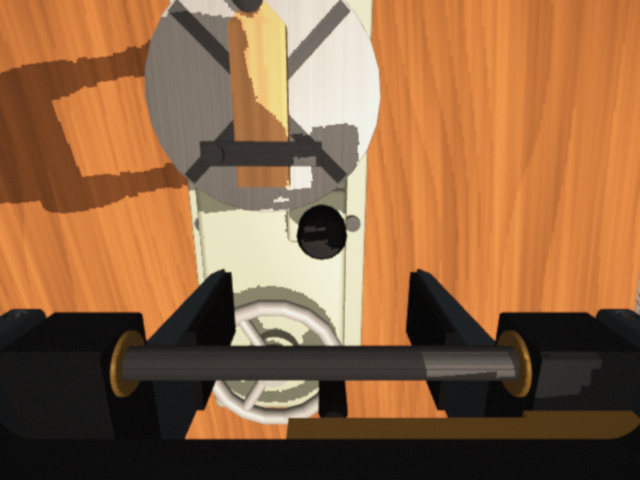

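View pics/s8.png

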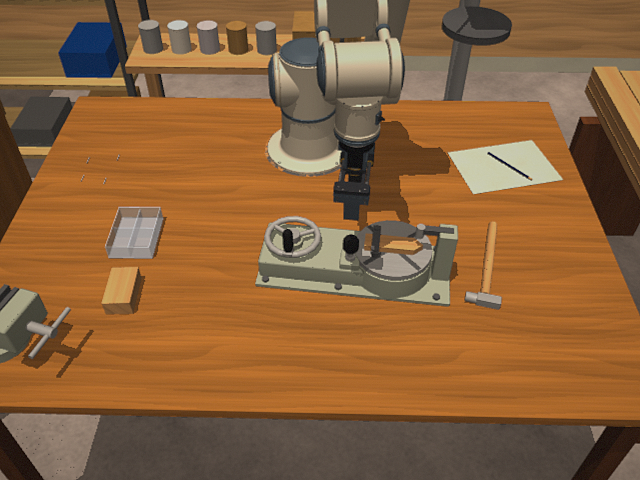

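The knob is back at its first position, (322,232) in the wrist view, after 30.8 mm of travel to a force stop. The blank is unchanged under the guide and the bystanders have not moved. I'll hand the job in.

```bash
python3 -c "
from cell import *
print(finish_job())"
```

```text
the job is handed in; nothing more can be done
None
```

The blank's point is in line under the drill guide, the lock knob is fully down again, and the job is handed in at about 36 s of the 72 s allowed.

- **Unlocking:** I pulled the lock knob up until it hit its top stop, a travel of 30.2 mm. It stayed up during all the turning.
- **Turning:** I carried the crank about 865° anticlockwise, which is 2.4 turns of the wheel or 96° of the table. The largest force at the crank was about 31 N, a single spike with my first estimate of the wheel's axis. I corrected that by about 2 mm, and forces then stayed below about 20 N.
- **Alignment:** Line fits in the wrist picture put both the blank and the machine's axis at 83.5°, agreeing to about 0.1°. The crank ended on the machine's +x side, as it should at zero.
- **Locking:** I pushed the knob down until it hit its bottom stop, a travel of 30.8 mm, and let go. The last pictures show it at its starting height and the gripper clear of everything.
- **Bystanders:** The nail tray, the hammer and the offcut look unmoved.

**Readings that disagreed:** The network's `blank_point` varied by about 6 mm in x between pictures. One low-confidence wrist reading (0.41) landed on the lock knob instead. I relied on the line fits and the crank position for the final alignment.

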